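Kit two fitting totes and stack them

ROBOT

A 6-joint arm with a two-finger parallel gripper is mounted at the origin on the work surface. World frame = base frame: x ahead of the robot, y to its left, z up, the work surface at z = 0. Lengths are in mm, angles in degrees, forces in N, time in s.
With the tool pointing down it reaches from about 350 to 850 mm from the base axis. Payload 8.1 kg.
Tool frame: the origin (TCP) lies between the finger pads; the fingertips stand 22 mm ahead of it and the grasp point (between the pads) lies 3 mm ahead of it; z points along the fingers, y is the line along which they close (so a half turn about z gives the same grasp; the last joint's range is limited). The gripper opens to 85 mm and grips with 20 to 120 N. Pads are 22 mm wide; open, the fingers measure 114 mm over their backs; the gripper's body (76 mm by 85 mm) begins 54 mm behind the grasp point. The pads swing forward as they close: fully open they stand 13 mm farther back than shut.
Start: joints at [-81.956, 7.471, 85.268, -0, 87.261, -4.893], TCP at [134.352, -584.769, 253.292] pointing down, gripper open.
Joint ranges: [-169.43, 169.43], [-51.17, 129.36], [1.28, 143.12], [-76.62, 256.62], [0, 156.53], [-152.29, 152.29]. Speed limits (degrees/s): [136.94, 136.94, 159.86, 180, 180, 180].

INTERFACE

Orientations are given as [roll, pitch, yaw] about the fixed x, y, z axes, in that order (R = Rz(yaw) Ry(pitch) Rx(roll)).
In Python, from bench import r, vision gives the robot as it stands.
- The arm moves only by the tool step_arm, never from a script. Its argument "targets" is a list that holds one entry, the list of rows, each a list of 6 numbers: the shift along the world's x, y, z in mm, then the turn, a rotation vector about the world's x, y, z in rad. In form: [[[x, y, z, rx, ry, rz], ...]]. A call has 1 to 12 rows; each row is the pose to reach, as a shift and turn from the pose commanded when the call began; what a row does not reach only later rows make up. A row lasts 1/12 s, in which the tool goes at most 41.7 mm and 7.16 degrees, less where a joint would pass 70% of its speed; a pose out of reach is approached as far as the arm can. A call with a gripper value outside its range is refused whole. "fingers" is the gripper's target within -1 to 1 (shut at 1, half-way at 0, fully open at -1), set as the call begins (left out, the last holds). The fingers move at their own pace and stop on an object; "newtons" is the grip in N (left out, the last holds). Time passes only in rows, so rows that repeat a pose let the fingers close. It gives the time, the measured TCP pose, the force, the opening and the grip force at its end, in the units of the state.
- r.sense(): the state, without advancing time (a new reading comes with each control period).
- vision.snapshot(name): name is "side" or "top"; returns a dict with "img" (384x512x3 uint8, blue, green, red), "mtx" (3x3 intrinsics, pixels), "eye" and "attitude" of the camera in the world. Camera axes: x right, y up, looking along -z (the intrinsics and any distortion apply to the point x, -y, -z); pixel columns grow to the right and rows downward; lengths in mm; the calibration is good to about 2 mm. A picture is of the moment at which its call begins. There is no depth.
- r.hand_in(): hands the job in; it is judged then, once.
The state is a dict: "time": time; "joint_pos": joint angles; "qd": joint speeds; "joint_efforts": joint torques, N m; "tool_pos": TCP position; "tcp_rot": TCP orientation; "ft_force": force on the tool from outside, world axes, zero at the start; "wrist_torque": the same for the moment, N m; "finger_gap": finger opening in mm; "grip_force": force on a finger pad.
Only numpy, scipy, OpenCV 4.12 (cv2) and the standard library are available. Lean on these libraries where they do the work, as an engineer would, in place of code of your own. Each camera call takes 0.05 s, during which the arm holds its last target. There are 200 camera calls.

TASK

Make up two kits of cabinet fittings. First put the levelling foot and the L-shaped corner block into the tote that stands in the plywood locating frame, one in each bay; then stand the other tote, still empty, squarely on top of it, turned so that it stacks on the ledges and does not nest into the lower one; then put the short bow handle and the knob into this upper tote, one in each bay. Leave the long bow handle and the roll of edging where they lie.

Things in the scene. Friction and masses are not known exactly. Their poses are not given: they have to be found in the camera images.
- lower_grip (a point): Light blue tote in the locating frame, rim 231 x 148 mm, 62 high, floor 4 thick. A ridge 14 thick along tote y at x = 0, top 36 above the underside, makes 2 bays: floor x 7 to 101, y -58 to 58 mm. Pillars: two in the +x corners (|y| over 28), one mid at -x end (|y| under 31); floor ends at 84 there; their tops, 54 above the underside, are ledges. Point: tote centre, 20 above the underside; z up.
- upper_grip (a point): Empty tote on the bench, same shape, axes and point as the lower; 0.25-0.5 kg. Lift it by its ridge (close along tote x, mid-length). With its x opposite to the lower one's x (two-pillar end over the one-pillar end) it rests on the ledges, 54 mm above the lower tote, about 5 mm play each way; the same way round it nests, lower. Point: tote centre, 20 mm above its underside.
- frame: Locating frame fixed to the bench: plywood plate 250 x 165 mm, 6 mm thick, with low steel lips (16 mm above the bench) round the lower tote, which stands loosely in it and stays there. Origin: centre of the plate's underside; its x runs along the lower tote's x.
- foot_mid (a point): Black plastic levelling foot, standing upright: disc 46 mm across and 7 mm high, above it, from 10 mm up, a round shank 30 mm across, 42 mm high in all. The point is on its axis, half-way up (21 mm).
- corner_block_mid (a point): White plastic L-shaped corner block, 30 mm high, lying flat (L seen from above). Long leg 60 mm along its x, 14 mm thick (y); short leg 14 mm thick (x from 16 to 30 mm), reaching from the long leg to y = 38 mm. The point is the centre of the long leg, half-way up (15 mm); the free part of the long leg, clear of the short one, is on the -x side.
- short_handle_mid (a point): Short dark steel bow handle standing on its two posts: bar 80 mm long along its y, 12 mm wide, 32 mm high in all (bar 22 to 32 mm above the underside, posts 12 mm square at its ends). The point is under the middle of the bar, half-way up (16 mm).
- knob_mid (a point): Brass furniture knob standing on its narrow foot (20 mm across): head 34 mm across from 14 to 26 mm above the underside, 30 mm high in all. The point is on its axis, half-way up (15 mm).
- long_handle_mid (a point): Long dark steel bow handle, as the short one but 115 mm long. Not part of a kit: leave it. The point is under the middle of its bar, half-way up (16 mm).
- roll_mid (a point): Roll of white edging lying flat, 64 mm across, 40 mm hole, 22 mm high. Not part of a kit: leave it. The point is on its axis, half-way up (11 mm).
Mind the look-alikes: they are no part of the job. Leave any purple look-alike of the part that bears corner_block_mid alone.

How it is judged (in metres and radians):
On the way, in this order (a step that is already met when the one before it is completed fails the run):
1. foot and corner block lie in the lower tote, one in each bay, released (((x of foot_mid in the frame of lower_grip between 0.01 and 0.095 m and y of foot_mid in the frame of lower_grip between -0.06 and 0.06 m and z of foot_mid in the frame of lower_grip between -0.016 and 0.02 m and x of corner_block_mid in the frame of lower_grip between -0.095 and -0.01 m and y of corner_block_mid in the frame of lower_grip between -0.06 and 0.06 m and z of corner_block_mid in the frame of lower_grip between -0.016 and 0.02 m) or (x of foot_mid in the frame of lower_grip between -0.095 and -0.01 m and y of foot_mid in the frame of lower_grip between -0.06 and 0.06 m and z of foot_mid in the frame of lower_grip between -0.016 and 0.02 m and x of corner_block_mid in the frame of lower_grip between 0.01 and 0.095 m and y of corner_block_mid in the frame of lower_grip between -0.06 and 0.06 m and z of corner_block_mid in the frame of lower_grip between -0.016 and 0.02 m)) and contact force between the fingers and foot below 0.2 N and contact force between the fingers and corner_block below 0.2 N), for 0.2 s.
2. the upper tote stands squarely on the ledges of the lower one, released (horizontal distance between upper_grip and lower_grip below 0.012 m and z of upper_grip in the frame of lower_grip between 0.05 and 0.058 m and angle between the x axis of upper_grip and the x axis of lower_grip, either way round below 0.1 rad and angle between upper_grip's own z axis and vertical below 0.04 rad and contact force between the fingers and upper below 0.2 N), for 0.2 s.
3. short handle and knob lie in the stacked upper tote, one in each bay, released (((x of short_handle_mid in the frame of upper_grip between 0.01 and 0.095 m and y of short_handle_mid in the frame of upper_grip between -0.06 and 0.06 m and z of short_handle_mid in the frame of upper_grip between -0.016 and 0.02 m and x of knob_mid in the frame of upper_grip between -0.095 and -0.01 m and y of knob_mid in the frame of upper_grip between -0.06 and 0.06 m and z of knob_mid in the frame of upper_grip between -0.016 and 0.02 m) or (x of short_handle_mid in the frame of upper_grip between -0.095 and -0.01 m and y of short_handle_mid in the frame of upper_grip between -0.06 and 0.06 m and z of short_handle_mid in the frame of upper_grip between -0.016 and 0.02 m and x of knob_mid in the frame of upper_grip between 0.01 and 0.095 m and y of knob_mid in the frame of upper_grip between -0.06 and 0.06 m and z of knob_mid in the frame of upper_grip between -0.016 and 0.02 m)) and horizontal distance between upper_grip and lower_grip below 0.012 m and z of upper_grip in the frame of lower_grip between 0.05 and 0.058 m and angle between the x axis of upper_grip and the x axis of lower_grip, either way round below 0.1 rad and angle between upper_grip's own z axis and vertical below 0.04 rad and contact force between the fingers and short_handle below 0.2 N and contact force between the fingers and knob below 0.2 N), for 0.2 s.
At the end, for the whole second after the job is handed in: Foot and block in the lower tote, handle and knob in the upper, one per bay, on the floors; upper tote level on the ledges (50 to 58 mm above the lower, centres within 12 mm, square within 0.1 rad); lower tote in its frame (moved under 20 mm); all released, at rest (all of step 1 and all of step 3 and distance of lower_grip from where it was at the start of the episode below 0.02 m and angle between lower_grip's own z axis and vertical below 0.04 rad and linear speed of each of foot, corner_block, upper, short_handle, knob, lower below 0.02 m/s and contact force between the fingers and upper below 0.2 N); the robot touches nothing.
It fails at once if the long handle or the roll of edging was disturbed (moved more than 20 mm) (distance of any of long_handle_mid, roll_mid from where it was at the start of the episode above 0.02 m).
It fails at once if the lower tote was knocked out of its frame (moved more than 40 mm) (distance of lower_grip from where it was at the start of the episode above 0.04 m).
It also fails if it takes over 131 s, if anything falls off the work surface, if the arm or the gripper's body presses on something with over 40 N, if the wrist force passes 120 N, or if a joint passes its speed limit or range.

## Working session

There is one attempt and no reset: what is moved stays moved. The work goes in short steps, Python scripts to look and compute and a tool call to move; the robot and the scene stay as the last step left them, time stands still between calls to the robot, and variables do not carry over. Pictures are saved under pics/ and viewed, at most 14 in all, crops included, and the job is handed in when it is done.

Besides the shell and the picture viewer there is one more tool, called after "Request:" as a command line: name --argument value ..., lists and objects as JSON in quotes. step_arm: Moves the arm, as the interface text tells. Its arguments: {"type":"object","properties":{"targets":{"type":"array"},"fingers":{"type":"number"},"newtons":{"type":"number"}},"required":["targets"]}

```bash
mkdir -p pics; ls; cat > h.py <<'E'
import numpy as np, cv2
from bench import r, vision
from scipy.spatial.transform import Rotation as R
def snap(name,fn,crop=None,scale=1):
    s=vision.snapshot(name); np.savez(''+name+'.npz',**{k:np.asarray(v) for k,v in s.items()})
    save(name,fn,crop,scale); return s
def save(name,fn,crop=None,scale=1):
    im=np.load(''+name+'.npz')['img']
    if crop: a,b,c,d=crop; im=im[b:d,a:c]
    cv2.imwrite('pics/'+fn,cv2.resize(im,None,fx=scale,fy=scale,interpolation=cv2.INTER_CUBIC))
E
python3 - <<'E'
from h import *
for n in('top','side'):
    s=snap(n,n+'0.png',None,1.56)
    print({k:(np.round(v,3) if k!='img' else v.shape) for k,v in s.items()})
print(r.sense())
E
```

```text
pics
{'img': (384, 512, 3), 'mtx': array([[450.111,   0.   , 258.183],
       [  0.   , 450.111, 194.59 ],
       [  0.   ,   0.   ,   1.   ]]), 'eye': array([ 322.268,   -8.155, 1111.289]), 'attitude': array([ 11.642,  -0.   , -83.352])}
{'img': (384, 512, 3), 'mtx': array([[495.789,   0.   , 260.29 ],
       [  0.   , 495.789, 199.964],
       [  0.   ,   0.   ,   1.   ]]), 'eye': array([456.278, 857.69 , 867.561]), 'attitude': array([  45.995,   -0.87 , -172.937])}
{'time': 0.1, 'joint_pos': array([-8.19543021e+01,  7.51202329e+00,  8.53237849e+01,  1.31856342e-03,
        8.72628830e+01, -4.89308803e+00]), 'qd': array([-0.09790651, -0.10909937, -0.03668744, -0.06200924,  0.02761784,
       -0.00324443]), 'joint_efforts': array([ 1.54955851e-03, -5.70954466e+01, -5.01942372e+01, -2.46208474e-04,
        8.26295611e-03,  9.96969760e-07]), 'tool_pos': array([ 134.30900652, -584.29130531,  252.3292201 ]), 'tcp_rot': array([-1.79901781e+02, -9.73018296e-03,  1.29387135e+01]), 'ft_force': array([0.25430511, 1.14246326, 0.38704803]), 'wrist_torque': array([-0.015668  ,  0.07498942,  0.0127203 ]), 'grip_force': 0.0, 'finger_gap': 85.1662672371909}
```

View pics/top0.png

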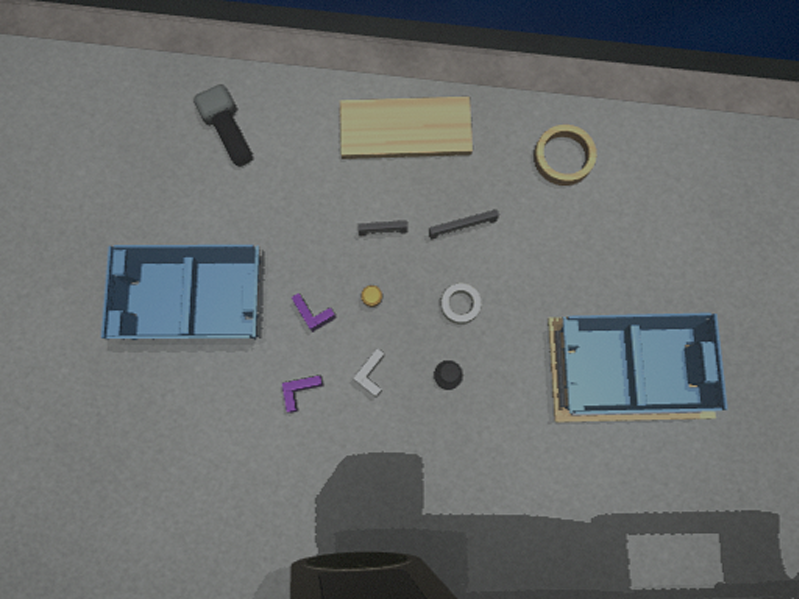

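View pics/side0.png

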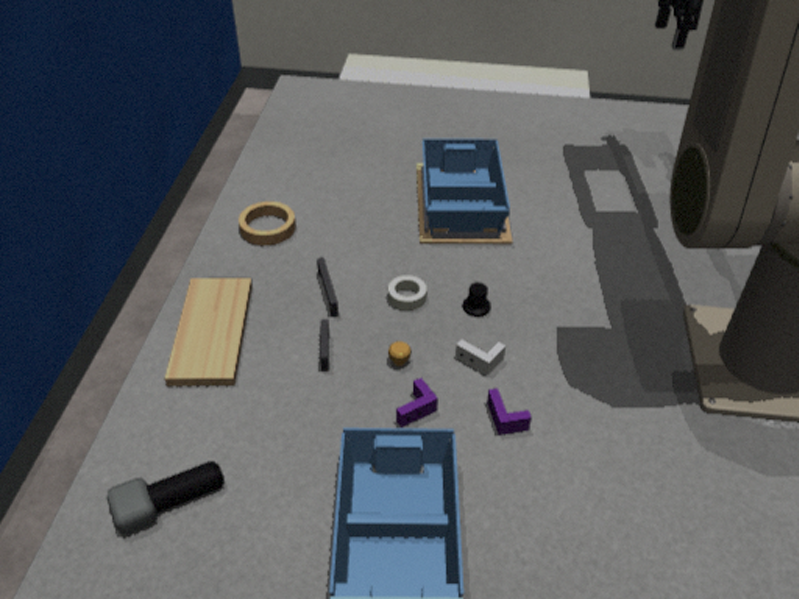

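Top view (799 px wide): upper tote at (183,292), two pillars on its left and one on its right. The lower tote in its frame is at (640,362), with its pillars the same way round, so the upper one needs a half turn. The L-shapes are white at (369,373) and purple at (313,312) and (300,392). The white one fits the description. The handles are at (383,228) short and (464,223) long. Knob (372,296), foot (448,375), roll (461,303). Next, enlarged crops.

```bash
cat >> h.py <<'E'
def cam(n):
    d=np.load(''+n+'.npz'); a=d['attitude']; return d['mtx'],d['eye'],R.from_euler('xyz',a,degrees=True).as_matrix()
def pix2w(n,u,v,z):
    K,e,A=cam(n); c=np.linalg.solve(K,[u,v,1]); d=A@np.array([c[0],-c[1],-c[2]]); return e+d*(z-e[2])/d[2]
def w2pix(n,p):
    K,e,A=cam(n); c=A.T@(np.array(p,float)-e); q=K@np.array([c[0],-c[1],-c[2]]); return q[:2]/q[2]
E
python3 - <<'E'
from h import *
save('top','c1.png',(180,130,330,270),5)
a=np.load('top.npz')['img']
u=cv2.resize(a[150:225,62:172],None,fx=5,fy=5,interpolation=2); l=cv2.resize(a[196:271,346:466],None,fx=5,fy=5,interpolation=2)
cv2.imwrite('pics/u.png',u[:, :550]);cv2.imwrite('pics/l.png',l)
print(pix2w('top',286,240,42),pix2w('side',305,183,42),w2pix('side',pix2w('top',286,240,42)))
E
```

```text
[439.33129671 -61.056358    42.        ] [446.13228424 -67.99103954  42.        ] [307.57786956 185.11303152]
```

View pics/c1.png

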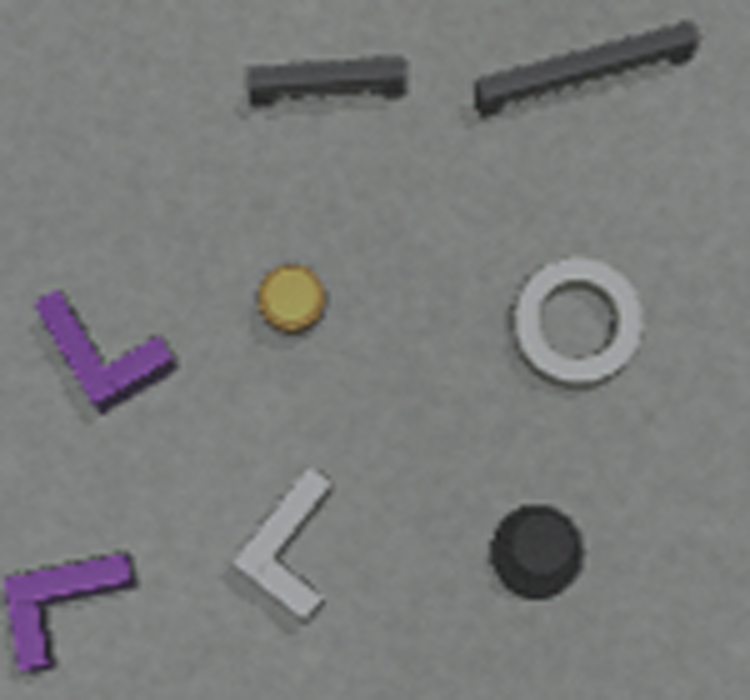

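View pics/u.png

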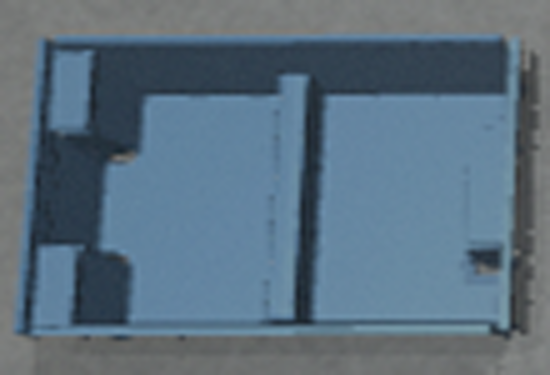

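View pics/l.png

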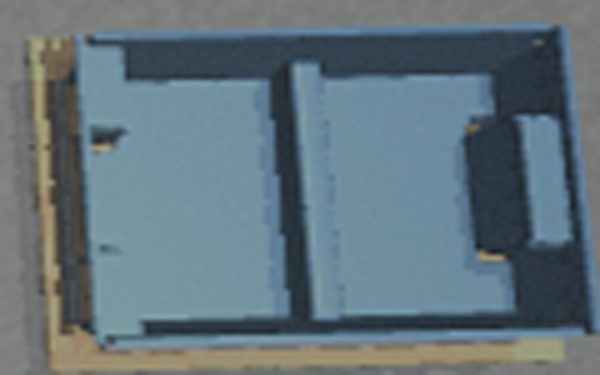

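Crops confirm it: the white L has its outer corner at (237,563) and long-leg end at (321,476). Foot shank (540,540), knob (291,298), short-handle bar (250..405, 68). The tote rims are also readable.

```bash
python3 - <<'E'
from h import *
C=lambda u,v,z:pix2w('top',180+u/5-.4,130+v/5-.4,z)
U=lambda u,v,z:pix2w('top',62+u/5-.4,150+v/5-.4,z)
L=lambda u,v,z:pix2w('top',346+u/5-.4,196+v/5-.4,z)
for nm,ps in {'foot shank':[C(540,538,42)],'foot disc':[C(536,551,7)],'knob':[C(292,298,28)],'L corner,long out,long in,short out,short in':[C(236,563,30),C(312,468,30),C(331,484,30),C(303,615,30),C(325,602,30)],
 'handle bar ends':[C(249,76,32),C(405,66,32)],'long':[C(476,88,32),C(696,35,32)],'roll':[C(578,320,22)],
 'U rim':[U(42,38,62),U(515,38,62),U(512,331,62),U(18,333,62)],'U ridge':[U(294,75,36),U(282,320,36)],
 'L rim':[L(80,38,68),L(568,27,68),L(597,332,68),L(100,347,68)],'L ridge':[L(305,63,42),L(325,318,42)]}.items():
    ps=np.array(ps)[:,:2]; print(nm,ps.round(1).tolist(),'mean',ps.mean(0).round(1),'d',np.round(np.linalg.norm(ps-np.roll(ps,-1,0),axis=1),1))
    if len(ps)>1: d=np.roll(ps,-1,0)-ps; print('   ang',np.degrees(np.arctan2(d[:,1],d[:,0])).round(1))
E
```

```text
foot shank [[446.4, -64.1]] mean [446.4 -64.1] d [0.]
foot disc [[443.9, -64.7]] mean [443.9 -64.7] d [0.]
knob [[551.7, 68.6]] mean [551.7  68.6] d [0.]
L corner,long out,long in,short out,short in [[418.9, 79.0], [468.8, 48.4], [462.1, 38.3], [398.0, 43.9], [405.4, 34.2]] mean [430.6  48.8] d [58.5 12.1 64.3 12.2 46.7]
   ang [ -31.5 -123.5  175.   -52.8   73.1]
handle bar ends [[661.3, 104.0], [675.6, 26.9]] mean [668.4  65.4] d [78.3 78.3]
   ang [-79.5 100.5]
long [[668.2, -9.7], [708.7, -116.6]] mean [688.5 -63.1] d [114.3 114.3]
   ang [-69.3 110.7]
roll [[558.3, -72.8]] mean [558.3 -72.8] d [0.]
U rim [[576.1, 480.2], [602.6, 252.7], [460.6, 231.5], [432.7, 462.6]] mean [518.  356.7] d [229.1 143.6 232.8 144.4]
   ang [ -83.4 -171.5   96.9    7. ]
U ridge [[578.1, 364.7], [456.5, 348.8]] mean [517.3 356.7] d [122.7 122.7]
   ang [-172.5    7.5]
L rim [[543.4, -227.8], [575.4, -456.2], [433.8, -473.2], [400.6, -247.0]] mean [ 488.3 -351. ] d [230.6 142.6 228.6 144.1]
   ang [ -82.  -173.2   98.4    7.6]
L ridge [[549.3, -341.9], [428.3, -357.3]] mean [ 488.8 -349.6] d [121.9 121.9]
   ang [-172.7    7.3]
```

Request:
step_arm --targets '[[[312,520.5,-80,0,0,1.481],[312,520.5,-80,0,0,1.481],[312,520.5,-80,0,0,1.481],[312,520.5,-80,0,0,1.481],[312,520.5,-80,0,0,1.481],[312,520.5,-80,0,0,1.481],[312,520.5,-80,0,0,1.481],[312,520.5,-80,0,0,1.481],[312,520.5,-80,0,0,1.481],[312,520.5,-80,0,0,1.481],[312,520.5,-80,0,0,1.481],[312,520.5,-80,0,0,1.481]]]' --fingers -1 --newtons 50

```text
time: 1.1
tool_pos: [389.6, -157.6, 187.6]
tcp_rot: [180.0, 0.0, 98.2]
ft_force: [0.9, -0.3, -0.4]
finger_gap: 85.6
grip_force: 0.0
```

Request:
step_arm --targets '[[[28,48,-20,0,0,0],[50,85,-40,0,0,0],[56.5,95,-70,0,0,0],[56.5,95,-105,0,0,0],[56.5,95,-130,0,0,0],[56.5,95,-145,0,0,0],[56.5,95,-155,0,0,0],[56.5,95,-155,0,0,0]]]'

```text
time: 1.77
tool_pos: [443.6, -64.0, 30.5]
tcp_rot: [-179.8, -0.1, 97.8]
ft_force: [-0.4, 0.7, -0.5]
finger_gap: 85.5
grip_force: 0.0
```

Request:
step_arm --targets '[[[0,0,0,0,0,0],[0,0,0,0,0,0],[0,0,0,0,0,0],[0,0,0,0,0,0],[0,0,0,0,0,0],[0,0,0,0,0,0],[0,0,0,0,0,0],[0,0,0,0,0,0]]]' --fingers 1

```text
time: 2.43
tool_pos: [446.7, -65.0, 34.3]
tcp_rot: [179.9, 0.1, 97.8]
ft_force: [-1.5, 0.2, 6.1]
finger_gap: 28.1
grip_force: 49.0
```

Request:
step_arm --targets '[[[0,0,15,0,0,0],[0,0,40,0,0,0],[0,0,70,0,0,0],[5,-25,95,0,0,0],[10,-60,100,0,0,0],[15,-100,100,0,0,0],[21,-140,100,0,0,0],[27,-180,100,0,0,0],[33,-220,100,0,0,0],[39,-260,100,0,0,0],[44,-295,100,0,0,0],[48,-320,100,0,0,0]]]'

```text
time: 3.43
tool_pos: [493.5, -388.1, 133.3]
tcp_rot: [180.0, 0.1, 97.7]
ft_force: [0.7, 0.3, -0.3]
finger_gap: 28.0
grip_force: 49.4
```

Request:
step_arm --targets '[[[1,-10,0,0,0,0],[1,-10.6,-15,0,0,0],[1,-10.6,-35,0,0,0],[1,-10.6,-55,0,0,0],[1,-10.6,-70,0,0,0],[1,-10.6,-82,0,0,0],[1,-10.6,-88,0,0,0],[1,-10.6,-89,0,0,0],[1,-10.6,-89,0,0,0]]]'

```text
time: 4.18
tool_pos: [495.0, -395.1, 44.3]
tcp_rot: [180.0, 0.0, 97.8]
ft_force: [0.4, -0.4, -0.2]
finger_gap: 27.7
grip_force: 50.5
```

Request:
step_arm --targets '[[[0,0,0,0,0,0],[0,0,0,0,0,0],[0,0,0,0,0,0],[0,0,0,0,0,0],[0,0,0,0,0,0],[0,0,10,0,0,0],[0,0,30,0,0,0],[0,0,60,0,0,0],[0,0,95,0,0,0],[0,35,110,0,0,0],[-5,75,110,0,0,0],[-10,115,110,0,0,0]]]' --fingers -0.4

```text
time: 5.18
tool_pos: [485.7, -280.4, 157.1]
tcp_rot: [179.8, 0.2, 97.7]
ft_force: [-0.1, 0.7, 0.0]
finger_gap: 60.0
grip_force: 0.0
```

```bash
python3 - <<'E'
from h import *
snap('top','t1.png',(320,180,480,290),5)
E
```

```text
(no output)
```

View pics/t1.png

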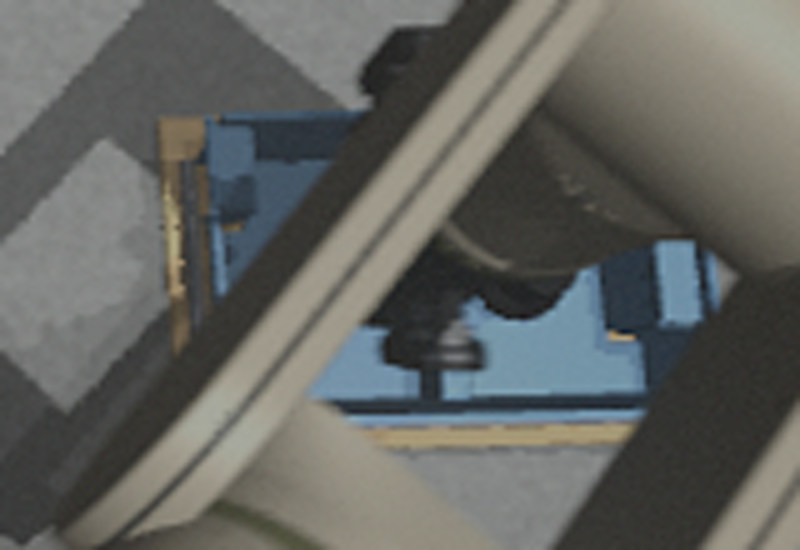

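The foot shows partly behind the arm at (525,290), in the right-hand bay. Going on to the white block.

Request:
step_arm --targets '[[[-4,37,0,0,0,0.12],[-8,75,0,0,0,0.24],[-12,115,0,0,0,0.36],[-17,155,0,0,0,0.48],[-22,195,0,0,0,0.6],[-26,235,0,0,0,0.7],[-31,275,0,0,0,0.8],[-35,310,-10,0,0,0.888],[-37.8,333.8,-30,0,0,0.888],[-37.8,333.8,-60,0,0,0.888],[-37.8,333.8,-80,0,0,0.888],[-37.8,333.8,-80,0,0,0.888]]]'

```text
time: 6.23
tool_pos: [443.6, 54.2, 70.3]
tcp_rot: [-179.8, -0.3, 148.8]
ft_force: [-1.2, -0.2, -0.3]
finger_gap: 59.9
grip_force: 0.0
```

Request:
step_arm --targets '[[[0,0,-20,0,0,0],[0,0,-38,0,0,0],[0,0,-47,0,0,0],[0,0,-49,0,0,0],[0,0,-49,0,0,0]]]'

```text
time: 6.65
tool_pos: [447.0, 53.4, 25.5]
tcp_rot: [-180.0, -0.0, 148.6]
ft_force: [-0.1, 0.4, -0.8]
finger_gap: 59.9
grip_force: 0.0
```

Request:
step_arm --targets '[[[0,0,0,0,0,0],[0,0,0,0,0,0],[0,0,0,0,0,0],[0,0,0,0,0,0],[0,0,0,0,0,0],[0,0,0,0,0,0],[0,0,0,0,0,0]]]' --fingers 1

```text
time: 7.23
tool_pos: [447.9, 53.6, 26.0]
tcp_rot: [179.9, 0.1, 148.7]
ft_force: [-2.1, 0.2, 6.5]
finger_gap: 13.0
grip_force: 49.4
```

Request:
step_arm --targets '[[[0,0,15,0,0,0],[0,0,45,0,0,0],[3,-20,75,0,0,-0.08],[7,-50,90,0,0,-0.17],[12,-85,90,0,0,-0.27],[17,-122,90,0,0,-0.38],[22,-160,90,0,0,-0.48],[28,-198,90,0,0,-0.59],[33,-236,90,0,0,-0.7],[39,-274,90,0,0,-0.8],[44,-310,90,0,0,-0.888],[49,-345,90,0,0,-0.888]]]'

```text
time: 8.23
tool_pos: [495.7, -293.5, 114.8]
tcp_rot: [-180.0, -0.0, 97.4]
ft_force: [1.0, -0.1, -0.6]
finger_gap: 13.1
grip_force: 48.8
```

Request:
step_arm --targets '[[[2.3,-17,0,0,0,0],[2.3,-18.6,-8,0,0,0],[2.3,-18.6,-25,0,0,0],[2.3,-18.6,-45,0,0,0],[2.3,-18.6,-62,0,0,0],[2.3,-18.6,-73,0,0,0],[2.3,-18.6,-78,0,0,0],[2.3,-18.6,-79,0,0,0],[2.3,-18.6,-79,0,0,0]]]'

```text
time: 8.98
tool_pos: [498.5, -309.5, 36.3]
tcp_rot: [180.0, -0.0, 97.8]
ft_force: [-0.1, 0.2, -0.5]
finger_gap: 13.0
grip_force: 49.0
```

Request:
step_arm --targets '[[[0,0,0,0,0,0],[0,0,0,0,0,0],[0,0,0,0,0,0],[0,0,0,0,0,0],[0,0,10,0,0,0],[0,0,30,0,0,0],[0,0,60,0,0,0],[0,0,95,0,0,0],[0,35,110,0,0,0],[0,75,110,0,0,0.1],[0,115,110,0,0,0.22],[0,155,110,0,0,0.34]]]' --fingers 0

```text
time: 9.98
tool_pos: [498.5, -153.9, 147.6]
tcp_rot: [179.9, 0.1, 117.5]
ft_force: [1.2, 0.3, -1.3]
finger_gap: 42.8
grip_force: 0.0
```

Request:
step_arm --targets '[[[2,40,0,0,0,0.12],[4,80,0,0,0,0.24],[6,120,0,0,0,0.36],[8,160,0,0,0,0.48],[9,200,0,0,0,0.6],[10,240,0,0,0,0.72],[11,280,0,0,0,0.84],[13,320,0,0,0,0.96],[15,360,0,0,0,1.08],[16,400,0,0,0,1.18],[18,440,0,0,0,1.216],[19,480,0,0,0,1.216]]]' --fingers -0.5

```text
time: 10.98
tool_pos: [517.2, 327.3, 147.0]
tcp_rot: [180.0, 0.1, -172.9]
ft_force: [0.6, -0.9, 0.0]
finger_gap: 64.1
grip_force: 0.0
```

Request:
step_arm --targets '[[[0.5,25,0,0,0,0],[0.5,31.6,-10,0,0,0],[0.5,31.6,-20,0,0,0],[0.5,31.6,-20,0,0,0]]]'

```text
time: 11.32
tool_pos: [516.2, 355.3, 123.0]
tcp_rot: [-179.9, -0.2, -173.0]
ft_force: [-0.8, -0.8, -0.7]
finger_gap: 63.7
grip_force: 0.0
```

```bash
python3 - <<'E'
from h import *
snap('top','t2.png'); s=snap('side','s2.png')
a=np.load('top.npz')['img'][190:275,340:470]; b=s['img'][80:165,250:350]; c=s['img'][260:384,190:320]
f=lambda i:cv2.resize(i,(400,300),interpolation=2)
cv2.imwrite('pics/m2.png',np.vstack([np.hstack([f(a),f(b)]),np.hstack([f(c),f(np.load('top.npz')['img'][140:230,50:180])])]))
q=r.sense(); print(q['tool_pos'],q['tcp_rot'])
E
```

```text
[517.14921559 354.69020667 124.727991  ] [-1.79913190e+02 -1.41131346e-01 -1.73124901e+02]
```

View pics/m2.png

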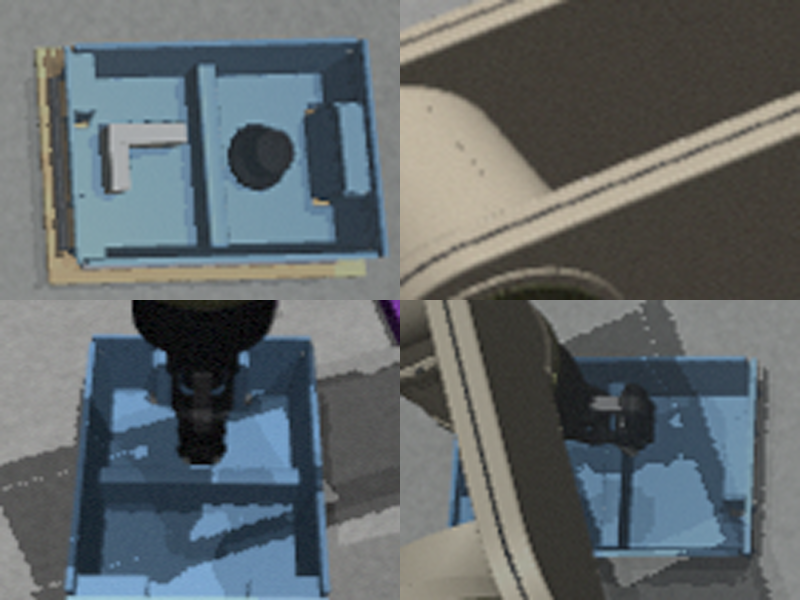

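Block and foot lie flat, one in each bay of the lower tote (block at (145,155), foot at (260,155)). Now gripping the upper tote's ridge.

Request:
step_arm --targets '[[[0,0,-25,0,0,0],[0,0,-50,0,0,0],[0,0,-75,0,0,0],[0,0,-90,0,0,0],[0,0,-95,0,0,0],[0,0,-95,0,0,0]]]'

```text
time: 11.92
tool_pos: [517.1, 354.7, 29.6]
tcp_rot: [-179.9, -0.2, -173.2]
ft_force: [-0.7, -0.6, -0.3]
finger_gap: 64.1
grip_force: 0.0
```

Request:
step_arm --targets '[[[0,0,0,0,0,0],[0,0,0,0,0,0],[0,0,0,0,0,0],[0,0,0,0,0,0],[0,0,0,0,0,0],[0,0,0,0,0,0],[0,0,0,0,0,0],[0,0,0,0,0,0],[0,0,0,0,0,0]]]' --fingers 1 --newtons 80

```text
time: 12.67
tool_pos: [518.8, 357.4, 32.8]
tcp_rot: [179.9, 0.1, -173.0]
ft_force: [-1.7, -0.2, 6.6]
finger_gap: 12.4
grip_force: 80.8
```

Request:
step_arm --targets '[[[0,0,5,0,0,0],[0,0,15,0,0,0],[0,0,35,0,0,0],[0,0,55,0,0,0],[0,0,80,0,0,0],[0,0,105,0,0,0],[0,0,125,0,0,0],[0,0,140,0,0,0],[0,0,150,0,0,0],[0,0,150,0,0,0]]]'

```text
time: 13.5
tool_pos: [518.8, 357.3, 184.2]
tcp_rot: [179.9, 0.2, -173.1]
ft_force: [-1.5, 1.2, -3.5]
finger_gap: 13.0
grip_force: 79.3
```

Request:
step_arm --targets '[[[0,-5,0,0,0,-0.02],[0,-15,0,0,0,-0.06],[0,-32,0,0,0,-0.13],[0,-54,0,0,0,-0.22],[0,-78,0,0,0,-0.32],[0,-102,0,0,0,-0.42],[0,-126,0,0,0,-0.52],[0,-150,0,0,0,-0.62],[0,-174,0,0,0,-0.72],[0,-198,0,0,0,-0.82],[0,-222,0,0,0,-0.92],[0,-246,0,0,0,-1.02]]]'

```text
time: 14.5
tool_pos: [516.2, 109.0, 178.7]
tcp_rot: [-179.8, -0.1, 128.2]
ft_force: [0.4, -0.7, -4.3]
finger_gap: 12.2
grip_force: 79.2
```

Request:
step_arm --targets '[[[-2,-24,0,0,0,-0.1],[-4,-48,0,0,0,-0.2],[-6,-72,0,0,0,-0.3],[-8,-96,0,0,0,-0.4],[-10,-120,0,0,0,-0.5],[-12,-144,0,0,0,-0.6],[-14,-168,0,0,0,-0.7],[-16,-192,0,0,0,-0.8],[-18,-216,0,0,0,-0.9],[-20,-240,0,0,0,-1.0],[-22,-264,0,0,0,-1.1],[-24,-288,0,0,0,-1.2]]]'

```text
time: 15.5
tool_pos: [492.0, -178.2, 178.8]
tcp_rot: [-179.8, 0.0, 59.4]
ft_force: [-0.5, -0.4, -3.7]
finger_gap: 12.8
grip_force: 79.2
```

Request:
step_arm --targets '[[[-2,-24,0,0,0,-0.1],[-3,-48,0,0,0,-0.2],[-4,-72,0,0,0,-0.3],[-5,-96,0,0,0,-0.4],[-5,-120,0,0,0,-0.5],[-5,-140,0,0,0,-0.6],[-5,-155,0,0,0,-0.7],[-5,-165,0,0,0,-0.8],[-5.1,-171,0,0,0,-0.86],[-5.1,-173.2,0,0,0,-0.9],[-5.1,-173.2,0,0,0,-0.908],[-5.1,-173.2,0,0,0,-0.908]]]'

```text
time: 16.5
tool_pos: [487.5, -350.1, 179.0]
tcp_rot: [-179.9, 0.1, 7.7]
ft_force: [-0.2, -0.3, -4.3]
finger_gap: 12.7
grip_force: 79.2
```

```bash
python3 - <<'E'
from h import *
s=snap('top','t3.png',(320,150,512,294),4); s=snap('side','s3.png',(240,30,370,170),4)
q=r.sense(); print(q['tool_pos'],q['tcp_rot'],q['joint_pos'].round(1),q['finger_gap'],q['ft_force'],q['wrist_torque'])
E
```

```text
[ 488.0692546  -349.99498635  179.84476068] [-1.79917856e+02  6.83950680e-02  7.78682940e+00] [-40.5  10.2  90.    0.   79.9  41.7] 12.677602083078888 [-0.39606518  0.31911629 -3.92870758] [ 0.07237492  0.00288852 -0.01879029]
```

View pics/t3.png

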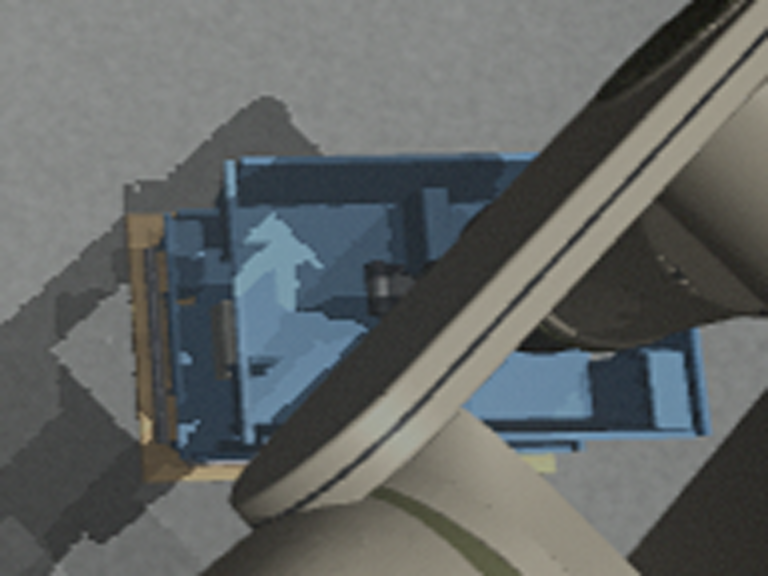

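View pics/s3.png

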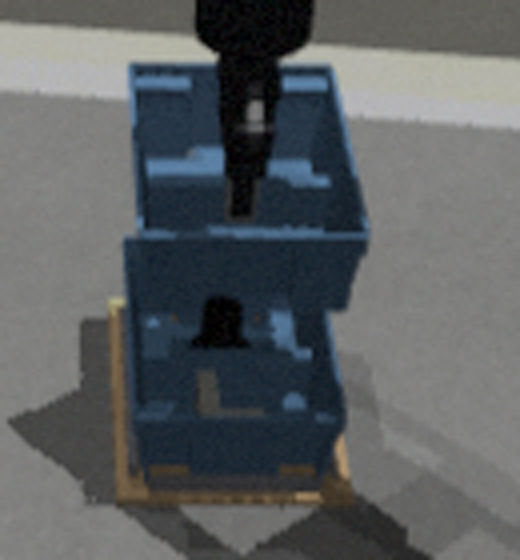

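Top view: the held tote's single-pillar end is on the left and its two-pillar corner at (665,390), so it is turned properly. The side view shows it level. Checking its offset from the rim corners (232,160), (245,442) and (708,433).

```bash
python3 - <<'E'
from h import *
P=lambda u,v,z:pix2w('top',320+u/4-.4,150+v/4-.4,z)
for z in (211,):
    a,b,c=[P(*p,z)[:2] for p in((231,160),(245,443),(709,434))]
    print((a+c)/2,np.linalg.norm(a-b),np.linalg.norm(c-b),np.degrees(np.arctan2(*(b-c)[::-1])))
print(P(165,213,68),P(180,461,68),P(580,450,68))
E
```

```text
[ 489.32518853 -349.88583697] 143.53708697342915 230.4849712957701 97.74849609630596
[ 544.05726526 -225.9945168    68.        ] [ 400.66164932 -244.66393345   68.        ] [ 433.47587728 -472.25320909   68.        ]
```

Centres agree within 1 mm, so I'm lowering straight down.

Request:
step_arm --targets '[[[0,0,-15,0,0,0],[0,0,-40,0,0,0],[0,0,-60,0,0,0],[0,0,-75,0,0,0],[0,0,-82,0,0,0],[0,0,-86,0,0,0],[0,0,-88,0,0,0],[0,0,-89,0,0,0],[0,0,-90,0,0,0],[0,0,-90,0,0,0]]]'

```text
time: 17.43
tool_pos: [489.3, -351.0, 92.8]
tcp_rot: [179.9, -0.1, 7.7]
ft_force: [-3.4, 3.2, 3.7]
finger_gap: 12.7
grip_force: 80.1
```

Request:
step_arm --targets '[[[0,0,0,0,0,0],[0,0,0,0,0,0],[0,0,0,0,0,0],[0,0,0,0,0,0],[0,0,10,0,0,0],[0,0,30,0,0,0],[0,0,60,0,0,0],[0,0,90,0,0,0],[5,25,100,0,0,0.1],[15,60,100,0,0,0.22],[25,100,100,0,0,0.34],[35,140,100,0,0,0.46]]]' --fingers -0.2

```text
time: 18.43
tool_pos: [524.1, -209.8, 192.5]
tcp_rot: [179.9, -0.1, 34.3]
ft_force: [0.8, 0.4, 0.7]
finger_gap: 51.2
grip_force: 0.0
```

Request:
step_arm --targets '[[[15,28,0,0,0,0.12],[33,63,0,0,0,0.24],[51,98,0,0,0,0.36],[69,133,0,0,0,0.48],[87,168,0,0,0,0.6],[105,203,0,0,0,0.72],[123,238,0,0,0,0.84],[136,262,-15,0,0,0.96],[145,276,-40,0,0,1.07],[145,276,-70,0,0,1.157],[145,276,-100,0,0,1.157],[145,276,-110,0,0,1.157]]]' --newtons 50

```text
time: 19.43
tool_pos: [665.8, 66.0, 76.0]
tcp_rot: [-179.6, -0.1, 100.4]
ft_force: [-1.3, 0.5, -1.2]
finger_gap: 51.4
grip_force: 0.0
```

```bash
python3 - <<'E'
from h import *
a=snap('top','t4.png')['img']; s=snap('side','s4.png')['img']
f=lambda i:cv2.resize(i,(400,300),interpolation=2)
cv2.imwrite('pics/m4.png',np.vstack([np.hstack([f(a[185:275,350:470]),f(s[60:165,240:380])]),np.hstack([f(a[110:185,200:300]),f(s[130:250,160:320])])]))
q=r.sense(); print(q['tool_pos'],q['tcp_rot'])
E
```

```text
[666.39529757  65.29044734  78.19880959] [-1.79673531e+02 -4.92874981e-02  1.00327771e+02]
```

View pics/m4.png

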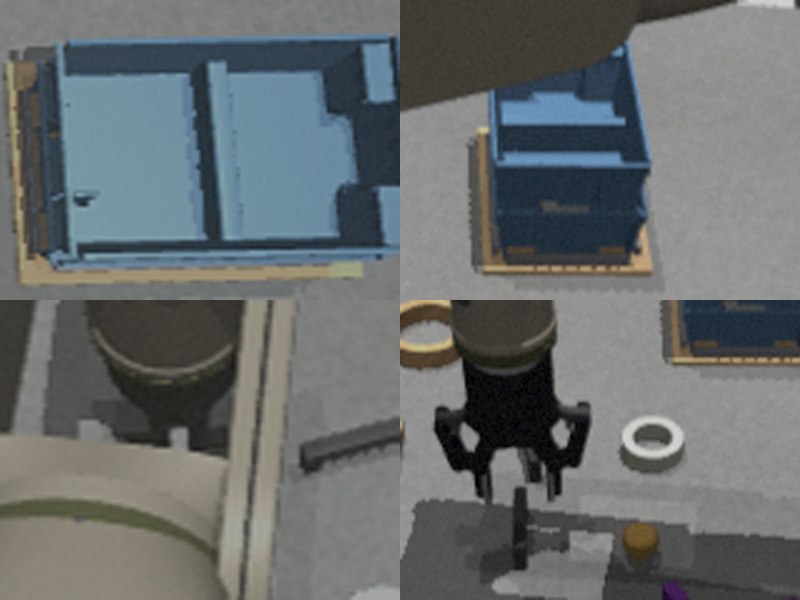

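The tote is stacked square on the ledges and is not nested. The fingers straddle the short handle, so I'm descending.

Request:
step_arm --targets '[[[0,0,-18,0,0,0],[0,0,-38,0,0,0],[0,0,-49,0,0,0],[0,0,-52,0,0,0],[0,0,-52,0,0,0],[0,0,-52,0,0,0]]]'

```text
time: 20.03
tool_pos: [669.6, 65.3, 30.7]
tcp_rot: [179.9, 0.0, 100.3]
ft_force: [-0.2, 0.3, -0.1]
finger_gap: 51.0
grip_force: 0.0
```

Request:
step_arm --targets '[[[0,0,0,0,0,0],[0,0,0,0,0,0],[0,0,0,0,0,0],[0,0,0,0,0,0],[0,0,0,0,0,0],[0,0,0,0,0,0],[0,0,0,0,0,0],[0,0,0,0,0,0]]]' --fingers 1

```text
time: 20.7
tool_pos: [669.3, 65.4, 29.9]
tcp_rot: [179.9, 0.0, 100.4]
ft_force: [-0.9, -0.1, 5.8]
finger_gap: 11.0
grip_force: 48.9
```

Request:
step_arm --targets '[[[0,0,8,0,0,0],[0,0,25,0,0,0],[0,0,50,0,0,0],[0,0,80,0,0,0],[0,0,110,0,0,0],[0,0,130,0,0,0],[0,0,140,0,0,0]]]'

```text
time: 21.28
tool_pos: [670.2, 65.5, 173.4]
tcp_rot: [179.7, 0.0, 100.4]
ft_force: [0.0, -0.5, -0.3]
finger_gap: 10.7
grip_force: 48.9
```

Request:
step_arm --targets '[[[-5,-10,0,0,0,-0.05],[-18,-35,0,0,0,-0.15],[-34,-67,0,0,0,-0.27],[-50,-100,0,0,0,-0.39],[-66,-132,0,0,0,-0.51],[-82,-164,0,0,0,-0.63],[-98,-196,0,0,0,-0.75],[-114,-228,0,0,0,-0.87],[-130,-260,0,0,0,-0.99],[-146,-292,0,0,0,-1.11],[-162,-322,0,0,0,-1.23],[-174,-346,0,0,0,-1.35]]]'

```text
time: 22.28
tool_pos: [492.5, -282.3, 167.9]
tcp_rot: [-179.9, 0.1, 22.6]
ft_force: [0.4, -0.3, -0.4]
finger_gap: 10.7
grip_force: 48.9
```

Request:
step_arm --targets '[[[-8,-16,0,0,0,-0.12],[-11.8,-24.7,0,0,0,-0.22],[-11.8,-24.7,-5,0,0,-0.266],[-11.8,-24.7,-20,0,0,-0.266],[-11.8,-24.7,-40,0,0,-0.266],[-11.8,-24.7,-58,0,0,-0.266],[-11.8,-24.7,-69,0,0,-0.266],[-11.8,-24.7,-74,0,0,-0.266],[-11.8,-24.7,-75,0,0,-0.266],[-11.8,-24.7,-75,0,0,-0.266]]]'

```text
time: 23.12
tool_pos: [482.6, -305.3, 94.1]
tcp_rot: [-180.0, 0.0, 7.8]
ft_force: [0.0, 0.1, -0.2]
finger_gap: 11.0
grip_force: 49.0
```

Release to about 36 mm, then off to the knob.

Request:
step_arm --targets '[[[0,0,0,0,0,0],[0,0,0,0,0,0],[0,0,0,0,0,0],[0,0,0,0,0,0],[0,0,10,0,0,0],[0,0,30,0,0,0],[0,0,60,0,0,0],[0,20,75,0,0,0.1],[5,55,75,0,0,0.22],[12,92,75,0,0,0.34],[19,129,75,0,0,0.46],[26,166,75,0,0,0.58]]]' --fingers 0.15

```text
time: 24.12
tool_pos: [509.1, -138.0, 170.2]
tcp_rot: [179.9, -0.0, 41.3]
ft_force: [0.8, -0.4, -0.7]
finger_gap: 36.1
grip_force: 0.0
```

Request:
step_arm --targets '[[[7,35,0,0,0,0.12],[14,70,0,0,0,0.24],[21,105,0,0,0,0.36],[28,140,0,0,0,0.48],[35,172,0,0,0,0.6],[41,197,0,0,0,0.72],[43,207.8,-20,0,0,0.84],[43,207.8,-50,0,0,0.96],[43,207.8,-80,0,0,0.991],[43,207.8,-95,0,0,0.991],[43,207.8,-95,0,0,0.991],[43,207.8,-95,0,0,0.991]]]' --fingers -0.6

```text
time: 25.12
tool_pos: [551.3, 68.6, 73.9]
tcp_rot: [-179.9, -0.0, 97.8]
ft_force: [0.6, -0.3, 0.0]
finger_gap: 68.5
grip_force: 0.0
```

Request:
step_arm --targets '[[[0,0,-15,0,0,0],[0,0,-35,0,0,0],[0,0,-46,0,0,0],[0,0,-50,0,0,0],[0,0,-50,0,0,0],[0,0,-50,0,0,0]]]'

```text
time: 25.62
tool_pos: [552.6, 68.5, 25.1]
tcp_rot: [179.9, 0.0, 97.8]
ft_force: [-0.4, 0.4, 0.2]
finger_gap: 68.2
grip_force: 0.0
```

Request:
step_arm --targets '[[[0,0,0,0,0,0],[0,0,0,0,0,0],[0,0,0,0,0,0],[0,0,0,0,0,0],[0,0,0,0,0,0],[0,0,0,0,0,0],[0,0,0,0,0,0]]]' --fingers 1

```text
time: 26.2
tool_pos: [552.6, 68.5, 25.2]
tcp_rot: [179.9, 0.0, 97.8]
ft_force: [-2.0, 0.1, 6.0]
finger_gap: 31.9
grip_force: 49.1
```

Request:
step_arm --targets '[[[0,0,8,0,0,0],[0,0,25,0,0,0],[0,0,50,0,0,0],[0,0,80,0,0,0],[0,0,110,0,0,0],[0,0,130,0,0,0],[0,0,140,0,0,0]]]'

```text
time: 26.78
tool_pos: [553.6, 68.6, 168.5]
tcp_rot: [179.7, 0.0, 97.8]
ft_force: [-0.7, -0.2, -0.9]
finger_gap: 31.7
grip_force: 49.7
```

Request:
step_arm --targets '[[[-2,-12,0,0,0,0],[-5,-40,0,0,0,0],[-10,-80,0,0,0,0],[-15,-120,0,0,0,0],[-20,-160,0,0,0,0],[-25,-200,0,0,0,0],[-30,-240,0,0,0,0],[-35,-280,0,0,0,0],[-40,-320,0,0,0,0],[-45,-360,0,0,0,0],[-50,-400,0,0,0,0],[-54,-435,0,0,0,0]]]'

```text
time: 27.78
tool_pos: [495.4, -368.9, 161.7]
tcp_rot: [-179.9, -0.1, 97.7]
ft_force: [0.7, -0.2, -0.4]
finger_gap: 32.1
grip_force: 49.6
```

Request:
step_arm --targets '[[[-2,-20,0,0,0,0],[-2.8,-28,0,0,0,0],[-2.8,-28,-8,0,0,0],[-2.8,-28,-25,0,0,0],[-2.8,-28,-42,0,0,0],[-2.8,-28,-58,0,0,0],[-2.8,-28,-69,0,0,0],[-2.8,-28,-74,0,0,0],[-2.8,-28,-75,0,0,0],[-2.8,-28,-75,0,0,0]]]'

```text
time: 28.62
tool_pos: [495.0, -393.0, 89.2]
tcp_rot: [-180.0, -0.1, 97.9]
ft_force: [-3.3, 2.1, 6.2]
finger_gap: 32.0
grip_force: 50.2
```

Request:
step_arm --targets '[[[0,0,0,0,0,0],[0,0,0,0,0,0],[0,0,0,0,0,0],[0,0,0,0,0,0],[0,0,10,0,0,0],[0,0,30,0,0,0],[0,0,60,0,0,0],[0,0,90,0,0,0],[0,35,100,0,0,0],[0,75,100,0,0,0],[0,115,100,0,0,0],[0,155,100,0,0,0]]]' --fingers -0.4

```text
time: 29.62
tool_pos: [495.0, -238.4, 190.2]
tcp_rot: [179.9, 0.1, 97.7]
ft_force: [1.4, 1.0, -0.1]
finger_gap: 59.8
grip_force: 0.0
```

Request:
step_arm --targets '[[[0,40,0,0,0,0],[0,80,0,0,0,0],[0,120,0,0,0,0],[0,160,0,0,0,0],[0,200,0,0,0,0],[0,240,0,0,0,0],[0,280,0,0,0,0],[0,320,0,0,0,0],[0,350,0,0,0,0],[0,370,0,0,0,0],[0,370,0,0,0,0],[0,370,0,0,0,0]]]'

```text
time: 30.62
tool_pos: [495.0, 131.4, 189.6]
tcp_rot: [180.0, 0.0, 97.9]
ft_force: [-0.3, -1.0, 0.0]
finger_gap: 59.9
grip_force: 0.0
```

```bash
python3 - <<'E'
from h import *
a=snap('top','t5.png')['img']; s=snap('side','s5.png')['img']
f=lambda i:cv2.resize(i,(400,300),interpolation=2)
cv2.imwrite('pics/m5.png',np.vstack([np.hstack([f(a[185:275,350:470]),f(s[60:165,240:380])]),np.hstack([f(a),f(s)])]))
E
```

```text
(no output)
```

View pics/m5.png

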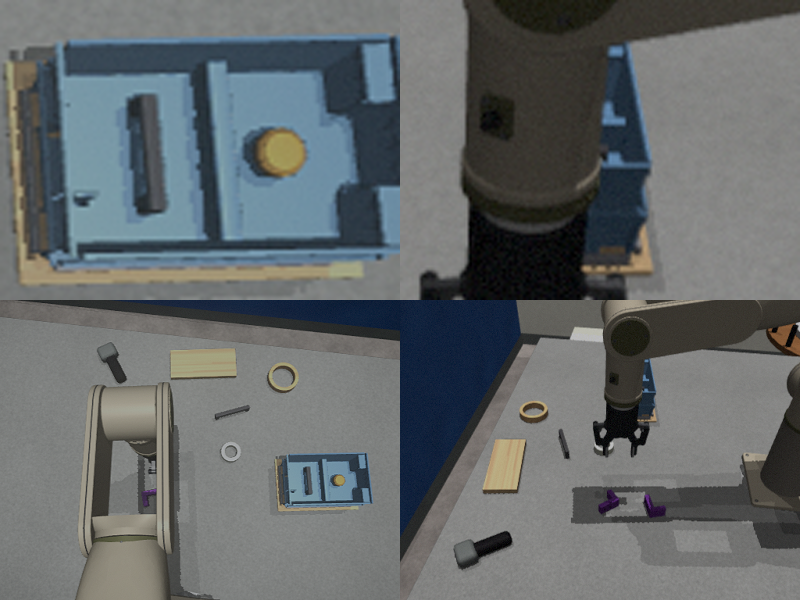

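The handle at (145,155) and the knob at (280,153) stand in separate bays. The stack is square and the long handle and roll are undisturbed. Handing in.

```bash
python3 -c "
from bench import r
print(r.hand_in())"
```

```text
the job is handed in; nothing more can be done
None
```

I made up both kits, stacked the totes and handed the job in after about 31 s of robot time; the hand-in returned no verdict, but the last pictures show the handle and knob in separate bays of the squarely stacked upper tote, and the foot and block were each in their own bay of the lower one before stacking.

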